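# Light the button board and hold the magnifying glass over the big button

### The arm

A 6-joint arm with a two-finger parallel gripper is mounted at the origin on the work surface. World frame = base frame: x ahead of the robot, y to its left, z up, the work surface at z = 0. Lengths are in m, angles in rad, forces in N, time in s.
With the tool pointing down it reaches from about 0.35 to 0.95 m from the base axis. Payload 17.4 kg.
Tool frame: the origin (TCP) lies midway between the tips of the shut fingers; the grasp point (between the pads) lies 19 mm behind it (bot.tcp_to_grasp is the distance from the TCP to the grasp point, in m); y points along the fingers, x is the direction in which the jaws open and shut, and the axes are right-handed (so a half turn about y gives the same grasp; the last joint's range is limited). The gripper opens to 93 mm and grips with 3 to 60 N. Pads are 15 mm wide; open, the fingers measure 128 mm over their backs; the gripper's body (75 mm by 188 mm) begins 65 mm behind the grasp point.
Start: joints at [1.214, 0.116, 1.442, -0, 1.584, -0.038], TCP at [0.212, 0.641, 0.219] pointing down, gripper open.
Joint ranges: [-2.83, 2.83], [-0.83, 2.19], [0.07, 2.5], [-1.14, 4.28], [0.01, 3], [-2.97, 2.97]. Speed limits (rad/s): [1.89, 1.89, 2.22, 3.14, 3.14, 3.14].

### API

Orientations are given as a unit quaternion [w, x, y, z].
In Python, from station import bot gives the robot as it stands.
- The arm moves only by the tool carry_out, never from a script. Its argument "rows" is one flat list of numbers, 7 for each row, row after row: the shift along the world's x, y, z as a fraction of full scale, then the turn, a rotation vector about the world's x, y, z as a fraction of full scale, then the opening, from 0 (shut) to 1 (fully open). In form: [x, y, z, ax, ay, az, fingers, x, y, z, ax, ay, az, fingers, ...]. A call has 1 to 8 rows; each row is the pose to reach, as a shift and turn from the pose commanded when the call began; what a row does not reach only later rows make up. Full scale, the value 1, is 120 mm for a shift and 90 degrees for a turn. A row lasts 1/10 s, in which the tool goes at most 50 mm and 8.59 degrees, less where a joint would pass 70% of its speed; a pose out of reach is approached as far as the arm can. A call with a number of a shift or a turn outside -1 to 1 is refused whole. A call with a gripper value outside its range is refused whole. The fingers move at their own pace and stop on an object; the grip force is fixed at half the most. Time passes only in rows, so rows that repeat a pose let the fingers close. It gives the time, the measured TCP pose, the force and the opening at its end, in the units of the state.
- bot.sense(): the state, without advancing time (a new reading comes with each control period).
- bot.snapshot(name): name is "scene" or "top" or "wrist"; returns the picture (480x640x3 uint8, red, green, blue); there is no depth.
- bot.camera_params(name): a dict with "fx", "fy", "cx", "cy" (pixels), "k1" (the pictures are not rectified: a ray, as slopes to the right and down, at radius r is drawn at 1 + k1 r^2 times it, then the intrinsics apply), "R" (3x3) and "t" (3): a world point X has camera coordinates R X + t. Camera axes: x right, y down, z forward; pixel columns grow to the right and rows downward; lengths in m; the calibration is good to about 2 mm. A picture is of the moment at which its call begins: read the wrist's pose just before it. camera_params takes no time and is no camera call; for the wrist camera it gives the pose at the moment of the call.
- bot.finish_job(): hands the job in, once; it reports no verdict.
The state is a dict: "time_s": time; "joint_positions": joint angles; "qvel": joint speeds; "tau": joint torques, N m; "ee_pos": TCP position; "tcp_rot": TCP orientation; "ft_force": force on the tool from outside, world axes, zero at the start; "wrist_torque": the same for the moment, N m; "opening": finger opening in m.
Only numpy, scipy, OpenCV 4.12 (cv2) and the standard library are available. Lean on these libraries where they do the work, as an engineer would, in place of code of your own. Each camera call takes 0.05 s, during which the arm holds its last target.

### The job

Check the big coat button for chips: lift the hand lantern off its charging dock and stand it upright on the counter close beside the sample board that carries the one big button (no more than a hand's length from that button), without dropping it. Then pick up the magnifying glass, carry it over the spool rack without knocking it and finish holding it still, level and centred about two centimetres above the big button, touching neither button nor board. The job ends with the glass still held in the gripper; leave the boards, the spool rack and the pin dish where they are.

Things in the scene. Friction and masses are not known exactly. Their poses are not given: they have to be found in the camera images.
- lantern: loose rechargeable hand lantern, about 0.3 to 0.6 kg, at first standing upright in the dock's recess at some yaw. Round grey base diameter 89 and 42 high, white light cylinder, grey cap diameter 86 up to 158, above it a rigid upright arch handle (arch 100 wide along the lantern's y axis, overall height 220). Origin: centre of its underside; z up along the lantern. It has no front that matters for the job
- lantern_handle (a point): centre of the lantern handle's grip: a straight bar 72 long along the lantern's y axis, 13 thick (x), 16 high (z), 212 above the lantern's underside; 46 mm of free height between grip and cap
- dock: round black charging dock fixed to the counter, diameter 124; its seat is 18 above the counter, inside a rim of 98 inner diameter whose top is 27 above the counter. Origin: centre of its underside, on the counter (z = 0)
- magnifier: loose magnifying glass (about 0.12 to 0.24 kg) lying flat on the counter. Dark wooden handle 94 long, 22 wide (y), 18 thick (z), reaching from 55 behind to 39 ahead of the origin; origin: under the middle of the handle, on its underside; x points along the handle to the lens, z up. Steel rim 92 outer diameter, 14 thick, its centre 95 ahead of the origin along x; underside of rim and handle in one plane (z = 0 of the body)
- lens (a point): centre of the lens, in the plane of the underside of the magnifier's rim; 95 ahead of the magnifier's origin along its x axis
- sample_board: loose light wooden board 110 (x) by 160 (y) by 12 thick, 0.45 kg, lying on the counter, with one big black button on its +y half and six small ones (diameter 18, 4 high) on the other half. Origin: centre of its underside. It may lie nearer to or farther from the robot than the other board
- big_button (a point): centre of the top of the big button (diameter 36, 6 high) fixed on the sample board, 35 from the board's centre along its +y, 18 above the board's underside; z up
- small_board: bystander: a board of the same size with twelve small buttons only (diameter 18, top 16 above the counter). Origin: centre of its underside; 110 along x, 160 along y
- spool_rack: bystander and obstacle: wooden rack 340 long (its x) and 50 wide (y), carrying a row of seven thread spools on pegs, 84 high over all, standing between the magnifying glass and the boards. Origin: centre of its underside
- pin_dish: bystander: small white bowl, diameter 80, 30 high. Origin: centre of its underside

How it is judged:
By the outcome, as a careful person would: the job done as asked, in the order asked, and still so for the second after the job is handed in, while the arm keeps its last pose, push and grip.
It also fails if it takes over 64 s, if anything falls off the work surface, if the arm or the gripper's body presses on something with over 40 N, if the wrist force passes 120 N, or if a joint passes its speed limit or range.

## Working session

There is one attempt and no reset: what is moved stays moved. The work goes in short steps, Python scripts to look and compute and a tool call to move; the robot and the scene stay as the last step left them, time stands still between calls to the robot, and variables do not carry over. Pictures are saved under pics/ and viewed, and the job is handed in when it is done.

Besides the shell and the picture viewer there is one more tool, called after "Request:" by a JSON object that holds its "name" and its "arguments". carry_out: Moves the arm, as the interface text tells. Its arguments: {"type":"object","properties":{"rows":{"type":"array"}},"required":["rows"]}

```bash
ls; mkdir -p pics
python3 - <<'E'
from station import bot
import cv2,json
print(bot.sense())
for n in("scene","top"):
    im=bot.snapshot(n); cv2.imwrite(f"pics/{n}0.png",im[:,:,::-1]); 
    print(n,{k:(v.tolist() if hasattr(v,'tolist') else v) for k,v in bot.camera_params(n).items()})
print(bot.tcp_to_grasp)
E
```

```text
pics
{'time_s': 0.0, 'joint_positions': array([ 1.21417263e+00,  1.16501947e-01,  1.44226785e+00,  2.24540519e-05,
        1.58401430e+00, -3.78487762e-02]), 'qvel': array([-0.00120487,  0.00151312, -0.00066125,  0.00072626,  0.0016375 ,
       -0.00058664]), 'tau': array([-1.89176226e-04, -7.21312022e+01, -6.22599864e+01,  7.78867048e-02,
        2.41616933e-02, -1.85328054e-04]), 'ee_pos': array([0.21150758, 0.64078654, 0.21789282]), 'tcp_rot': array([-0.5727918 ,  0.57324602,  0.41395077, -0.41466048]), 'ft_force': array([ 0.82802423,  0.05674412, -0.36126626]), 'wrist_torque': array([-0.07238388, -0.0432805 , -0.00272918]), 'opening': 0.09289240252318795}
scene {'fx': 535.6901956066238, 'fy': 535.6901956066238, 'cx': 315.80535666540464, 'cy': 231.75975719522833, 'k1': 0.03834222660616951, 'R': [[0.35595495991458054, 0.9344572460154753, 0.009258611201615436], [0.7326388185217163, -0.2729002074661048, -0.6235108967452457], [-0.580117598515433, 0.22872501422916156, -0.7817598350891127]], 't': [-0.1853859192317894, -0.2865660442909174, 1.5833044255356854]}
top {'fx': 615.1436795038295, 'fy': 615.1436795038295, 'cx': 321.8161993692389, 'cy': 241.8521213279815, 'k1': 0.022493871649387296, 'R': [[0.012968431229759863, -0.9999014594812697, 0.0053750459221986666], [-0.9863616510787443, -0.01367454444297343, -0.16402347428185612], [0.16408081262796254, -0.003174612024153402, -0.9864417918791982]], 't': [-0.015594739146851107, 0.5236594543793541, 1.3955950398200956]}
0.0188
```

View pics/scene0.png

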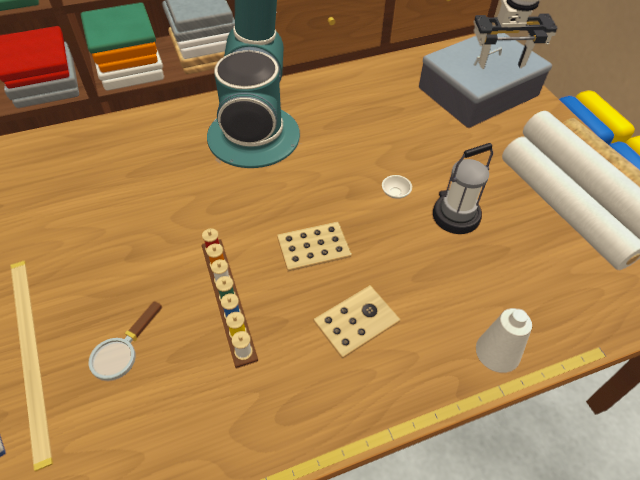

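View pics/top0.png

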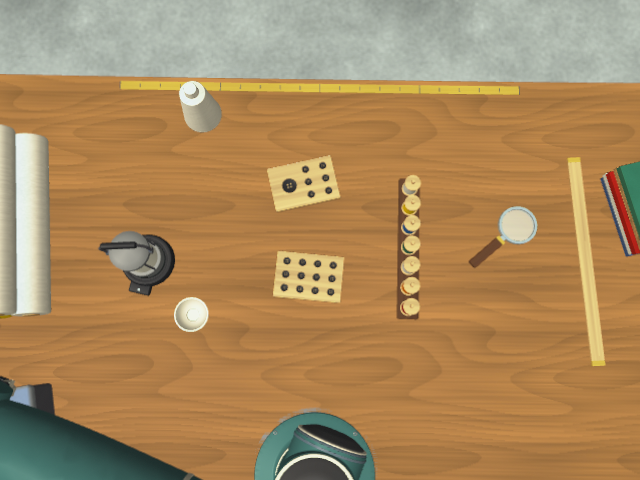

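Both views show lantern (top ~ (140,255)), sample board (304,183) with the big button at (289,185), small board (309,277), rack (409,248), magnifier (505,235). I'll zoom in for exact pixels.

Run:
```python
import cv2,numpy as np
t=cv2.imread("pics/top0.png"); s=cv2.imread("pics/scene0.png")
def crop(im,x,y,w,h,k=4):
    c=cv2.resize(im[y:y+h,x:x+w],None,fx=k,fy=k,interpolation=cv2.INTER_CUBIC)
    for i in range(0,w,10):
        cv2.putText(c,str(x+i) if i%20==0 else "",(i*k,8),0,.3,(255,0,255),1); cv2.line(c,(i*k,8),(i*k,12),(255,0,255),1)
    for i in range(0,h,10):
        cv2.putText(c,str(y+i),(0,i*k+3),0,.3,(255,0,255),1)
    return c
a=crop(t,90,215,100,100); b=crop(t,260,145,100,75); m=crop(t,455,195,100,85)
cv2.imwrite("pics/c1.png",np.hstack([a,np.vstack([b,np.zeros((100,400,3),np.uint8)])]))
cv2.imwrite("pics/c2.png",np.hstack([m,crop(s,80,290,100,85)]))
cv2.imwrite("pics/c3.png",np.hstack([crop(s,420,135,100,100),crop(s,305,275,100,100)]))
```

```text
(no output)
```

View pics/c1.png

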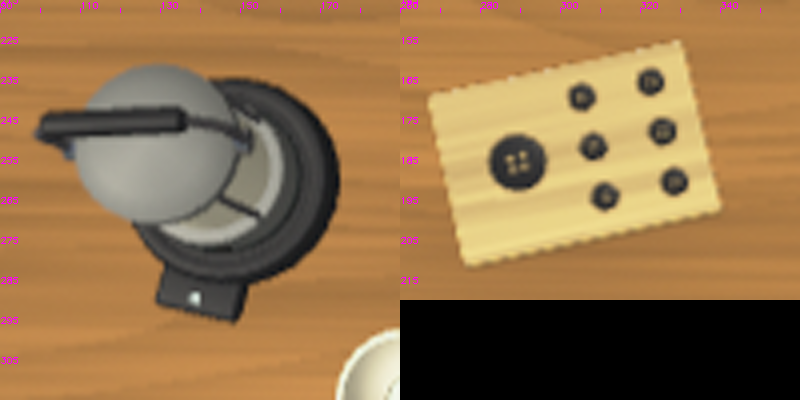

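View pics/c2.png

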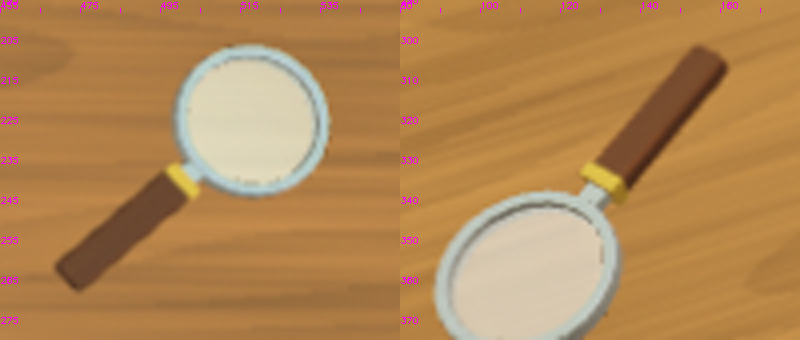

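View pics/c3.png

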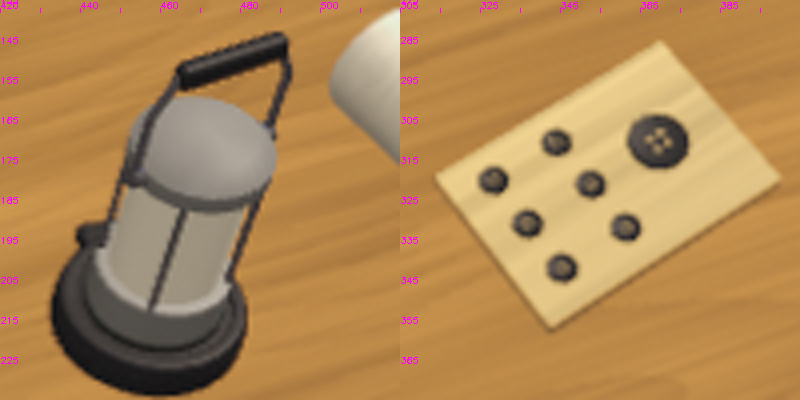

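```bash
cat > h.py <<'E'
import numpy as np
from station import bot
def ray(cp,u,v):
    d=np.array([(u-cp['cx'])/cp['fx'],(v-cp['cy'])/cp['fy']]);p=d.copy()
    for _ in range(20): p=d/(1+cp['k1']*(p@p))
    R=np.array(cp['R']);t=np.array(cp['t'])
    return -R.T@t, R.T@np.array([p[0],p[1],1])
def at(cp,uv,z):
    o,d=ray(cp,*uv); return (o+d*(z-o[2])/d[2])
def proj(cp,X):
    c=np.array(cp['R'])@X+np.array(cp['t']);p=c[:2]/c[2];p=p*(1+cp['k1']*(p@p))
    return np.array([cp['fx']*p[0]+cp['cx'],cp['fy']*p[1]+cp['cy']])
E
python3 - <<'E'
from h import *
np.set_printoptions(precision=4,suppress=True)
T=bot.camera_params("top");S=bot.camera_params("scene")
f=lambda o,l:[(o[0]+a/4,o[1]+b/4) for a,b in l]
def show(n,cp,l,z): 
    P=np.array([at(cp,p,z) for p in l]); print(n,P[:,:2].tolist() if 0 else P[:,:2].round(4).tolist(), 'mean',P.mean(0)[:2]); return P
g=show("gripT",T,f((90,215),[(42,126),(183,119)]),.23); print(np.linalg.norm(g[0]-g[1]))
g=show("gripS",S,f((420,135),[(186,75),(282,44)]),.23); print(np.linalg.norm(g[0]-g[1]))
show("butT",T,f((260,145),[(117,162)]),.018)
show("butS",S,f((305,275),[(258,141)]),.018)
b=show("boardT",T,f((260,145),[(30,97),(280,40),(320,208),(68,265)]),.012)
print(np.linalg.norm(b-np.roll(b,1,0),axis=1))
b=show("boardS",S,f((305,275),[(36,178),(260,40),(380,178),(152,328)]),.012)
m=show("magT",T,f((455,195),[(252,121)]),.014)
e=show("magendT",T,f((455,195),[(67,276)]),.016)
e=show("dockT",T,f((90,215),[(138,180)]),.02)
show("domeT",T,f((90,215),[(157,143)]),.158+.018)
show("capS",S,f((420,135),[(204,155)]),.170)
show("handleEndS",S,f((80,290),[(312,56)]),.018)
show("rack",T,[(397,180),(420,180),(420,318),(398,319)],.005)
show("spool",T,[(412,185),(410,307)],.084)
show("dish",T,[(191,314)],.03)
show("smallT",T,[(278,250),(344,257),(341,303),(273,297)],.012)
show("bottle",T,[(205,120),(192,90)],.0)
E
```

```text
gripT [[0.4771, 0.4387], [0.4816, 0.3682]] mean [0.4793 0.4035]
0.07065564040087924
gripS [[0.4868, 0.3725], [0.4836, 0.4365]] mean [0.4852 0.4045]
0.06411486928868139
butT [[0.665, 0.0718]] mean [0.665  0.0718]
butS [[0.6716, 0.0705]] mean [0.6716 0.0705]
boardT [[0.7065, 0.126], [0.7447, -0.0259], [0.6397, -0.0512], [0.6023, 0.1003]] mean [0.6733 0.0373]
[0.1073 0.1566 0.1081 0.1561]
boardS [[0.6469, -0.0524], [0.6078, 0.1014], [0.7135, 0.126], [0.7517, -0.0267]] mean [0.68   0.0371]
magT [[0.5755, -0.4783]] mean [ 0.5755 -0.4783]
magendT [[0.4801, -0.3646]] mean [ 0.4801 -0.3646]
dockT [[0.4779, 0.4557]] mean [0.4779 0.4557]
domeT [[0.4771, 0.3973]] mean [0.4771 0.3973]
capS [[0.4981, 0.3935]] mean [0.4981 0.3935]
handleEndS [[0.4904, -0.3657]] mean [ 0.4904 -0.3657]
rack [[0.6859, -0.1904], [0.6867, -0.2466], [0.3517, -0.2421], [0.3487, -0.1903]] mean [ 0.5183 -0.2174]
spool [[0.6529, -0.2148], [0.3723, -0.2072]] mean [ 0.5126 -0.211 ]
dish [[0.3529, 0.2914]] mean [0.3529 0.2914]
smallT [[0.5079, 0.0955], [0.4932, -0.062], [0.3839, -0.0557], [0.3959, 0.1045]] mean [0.4452 0.0206]
bottle [[0.834, 0.2856], [0.912, 0.3214]] mean [0.873  0.3035]
```

Request:
{"name": "carry_out", "arguments": {"rows": [1,-1,1,0,0,-0.76,1,1,-1,1,0,0,-0.76,1,1,-1,1,0,0,-0.76,1,1,-1,1,0,0,-0.76,1,1,-1,1,0,0,-0.76,1,1,-1,1,0,0,-0.76,1,1,-1,1,0,0,-0.76,1,1,-1,1,0,0,-0.76,1]}}

```text
time_s: 0.9
ee_pos: [0.3317, 0.5208, 0.3384]
tcp_rot: [-0.707, 0.707, 0.018, -0.018]
ft_force: [-0.5, 0.2, -0.3]
opening: 0.093
```

Request:
{"name": "carry_out", "arguments": {"rows": [0.8,-0.9,0.2,0,0,0,1,0.8,-0.9,0.2,0,0,0,1,0.8,-0.9,0.2,0,0,0,1,0.8,-0.9,0.2,0,0,0,1,0.8,-0.9,0.2,0,0,0,1,0.8,-0.9,0.2,0,0,0,1]}}

```text
time_s: 1.5
ee_pos: [0.4271, 0.4135, 0.3622]
tcp_rot: [-0.707, 0.707, 0.021, -0.021]
ft_force: [0.2, 0.2, 0.4]
opening: 0.0931
```

Run:
```python
from h import *
import cv2
s=bot.sense();print(s['time_s'],s['ee_pos'],s['tcp_rot'],s['joint_positions'])
cp=bot.camera_params("wrist");im=bot.snapshot("wrist");cv2.imwrite("pics/w1.png",im[:,:,::-1])
np.save("w1.npy",cp,allow_pickle=True)
o=-np.array(cp['R']).T@cp['t'];print(o,cp['R'][2])
for n in("top","scene"): cv2.imwrite(f"pics/{n}1.png",bot.snapshot(n)[:,:,::-1])
for y in(.37,.44): print(proj(cp,[.48,y,.23]))
```

```text
1.5 [0.42705933 0.4135151  0.36218347] [-0.70672377  0.70688077  0.02051148 -0.02098486] [ 7.26244672e-01 -6.05152121e-02  1.39179098e+00  2.67097115e-04
  1.81097275e+00  6.67615003e-01]
[0.42325918 0.48410537 0.52889325] [ 0.014428   -0.25394114 -0.96711206]
[374.31438283 280.64049638]
[382.49519825 202.65583108]
```

View pics/w1.png

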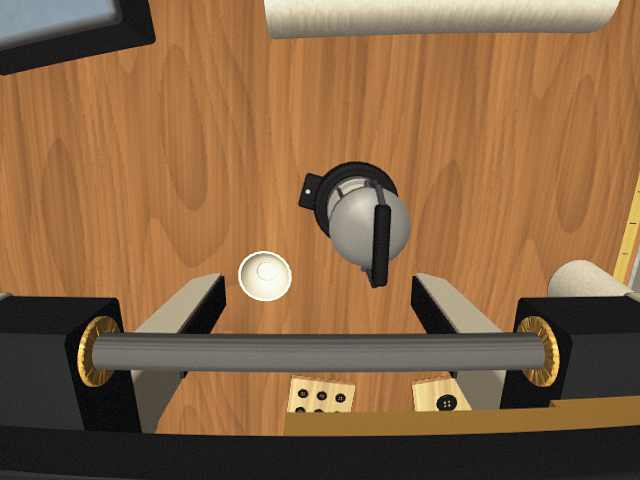

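Wrist view: handle grip runs from (383,206) to (379,286); big button at (447,403), so it can be measured here as well.

Run:
```python
from h import *
import cv2
cp=np.load("w1.npy",allow_pickle=True).item()
im=cv2.imread("pics/w1.png"); c=np.hstack([cv2.resize(im[150:300,290:420],None,fx=4,fy=4),cv2.resize(im[360:420,405:480],None,fx=3.6,fy=3.6)[:0] if 0 else np.zeros((600,0,3),np.uint8)]); cv2.imwrite("pics/w1c.png",c)
for uv in((383,206),(379,286)): print(at(cp,uv,.23))
print("but",at(cp,(447,403),.018)); print("dish",at(cp,(265,275),.03)); print("dock",at(cp,(356,203),.02))
T=bot.camera_params("top");print("dockT",at(T,(90+237/4,215+181/4),.02))
```

```text
[0.48071569 0.4371982  0.23      ]
[0.48470744 0.36513944 0.23      ]
but [0.66840078 0.07243562 0.018     ]
dish [0.35579981 0.29306191 0.03      ]
dock [0.48201715 0.40623099 0.02      ]
dockT [0.4780808  0.39764936 0.02      ]
```

View pics/w1c.png

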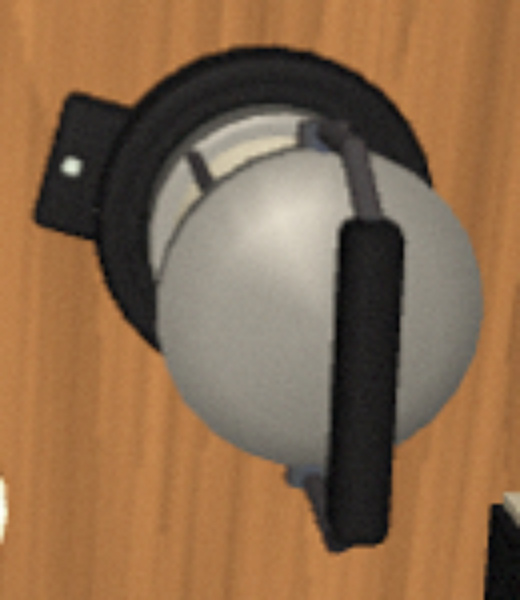

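Request:
{"name": "carry_out", "arguments": {"rows": [0.46,-0.1,0,0,0,0,1,0.46,-0.1,0,0,0,0,1,0.46,-0.1,-0.4,0,0,0,1,0.46,-0.1,-0.5,0,0,0,1,0.46,-0.1,-0.5,0,0,0,1,0.46,-0.1,-0.5,0,0,0,1]}}

```text
time_s: 2.25
ee_pos: [0.4824, 0.4015, 0.3043]
tcp_rot: [0.707, -0.707, -0.021, 0.021]
ft_force: [-0.4, -0.9, 1.0]
opening: 0.0931
```

Run:
```python
from h import *
import cv2
s=bot.sense();print(s['time_s'],s['ee_pos'],s['tcp_rot'])
cp=bot.camera_params("wrist");im=bot.snapshot("wrist");cv2.imwrite("pics/w2.png",im[:,:,::-1])
np.save("w2.npy",cp,allow_pickle=True)
e=s['ee_pos'];print("grasp line",proj(cp,[e[0],e[1],.23]))
```

```text
2.25 [0.48241164 0.40145247 0.30428051] [ 0.70704306 -0.70655715 -0.02110709  0.02053265]
grasp line [317.48841089 248.84136398]
```

View pics/w2.png

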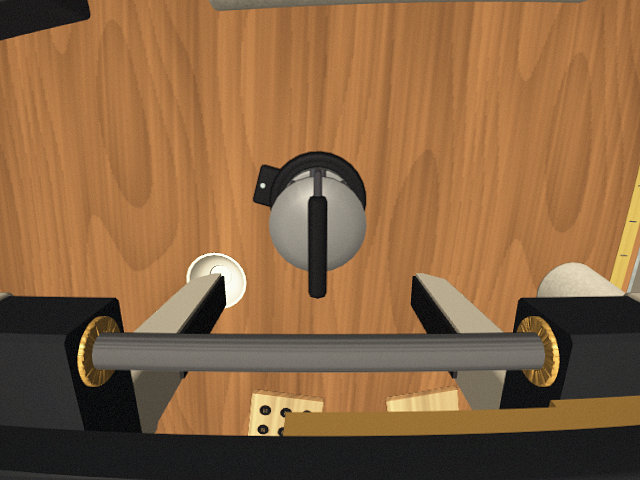

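Handle centred at (317,247), matching the predicted (317.5,249). Descend and close.

Request:
{"name": "carry_out", "arguments": {"rows": [0,0,-0.4,0,0,0,1,0,0,-0.77,0,0,0,1,0,0,-0.77,0,0,0,1,0,0,-0.77,0,0,0,1,0,0,-0.77,0,0,0,0,0,0,-0.77,0,0,0,0,0,0,-0.77,0,0,0,0,0,0,-0.77,0,0,0,0]}}

```text
time_s: 3.1
ee_pos: [0.483, 0.4011, 0.2111]
tcp_rot: [0.707, -0.707, -0.021, 0.02]
ft_force: [0.4, 0.9, -0.7]
opening: 0.0656
```

Request:
{"name": "carry_out", "arguments": {"rows": [0,0,0,0,0,0,0,0,0,0,0,0,0,0,0,0,0,0,0,0,0,0,0,0,0,0,0,0]}}

```text
time_s: 3.5
ee_pos: [0.4828, 0.401, 0.2102]
tcp_rot: [-0.707, 0.707, 0.021, -0.021]
ft_force: [-0.7, -0.3, -0.6]
opening: 0.0336
```

Request:
{"name": "carry_out", "arguments": {"rows": [0,0,0,0,0,0,0,0,0,0,0,0,0,0,0,0,0,0,0,0,0,0,0,0,0,0,0,0,0,0,0,0,0,0,0,0,0,0,0,0,0,0]}}

```text
time_s: 4.1
ee_pos: [0.4827, 0.401, 0.2102]
tcp_rot: [0.707, -0.707, -0.021, 0.021]
ft_force: [-0.3, 0.6, 1.1]
opening: 0.0128
```

Request:
{"name": "carry_out", "arguments": {"rows": [0,0,0,0,0,0,0,0,0,0.08,0,0,0,0,0,0,0.18,0,0,0,0,0,0,0.3,0,0,0,0,0,0,0.42,0,0,0,0,0,0,0.52,0,0,0,0,0,0,0.58,0,0,0,0,0,0,0.6,0,0,0,0]}}

```text
time_s: 4.9
ee_pos: [0.4829, 0.4011, 0.2834]
tcp_rot: [0.707, -0.707, -0.021, 0.02]
ft_force: [-0.1, -0.7, -4.1]
opening: 0.0128
```

Run:
```python
from h import *
import cv2
s=bot.sense();print(s['time_s'],s['ee_pos'],s['ft_force'],s['wrist_torque'],s['opening'])
cv2.imwrite("pics/s2.png",bot.snapshot("scene")[60:360,300:640,::-1].repeat(2,0).repeat(2,1))
```

```text
4.9 [0.48290745 0.40112079 0.28338077] [-0.08799782 -0.70247313 -4.13755733] [-0.09593219  0.00753363 -0.04041933] 0.0127578218894027
```

View pics/s2.png

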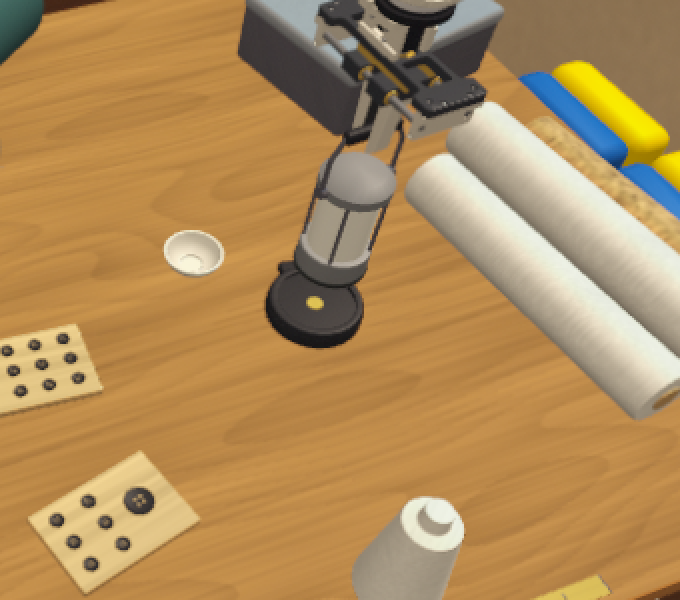

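Request:
{"name": "carry_out", "arguments": {"rows": [0.04,-0.06,0,0,0,0,0,0.13,-0.18,0,0,0,0,0,0.25,-0.34,0,0,0,0,0,0.37,-0.51,0,0,0,0,0,0.49,-0.68,0,0,0,0,0,0.6,-0.82,0,0,0,0,0,0.68,-0.93,0,0,0,0,0,0.7,-0.97,0,0,0,0,0]}}

```text
time_s: 5.75
ee_pos: [0.5679, 0.2826, 0.2817]
tcp_rot: [-0.707, 0.707, 0.02, -0.02]
ft_force: [-2.6, 0.4, -3.8]
opening: 0.0125
```

Request:
{"name": "carry_out", "arguments": {"rows": [0.04,-0.06,0,0,0,0,0,0.13,-0.18,0,0,0,0,0,0.25,-0.34,-0.05,0,0,0,0,0.37,-0.51,-0.1,0,0,0,0,0.48,-0.66,-0.16,0,0,0,0,0.57,-0.77,-0.22,0,0,0,0,0.61,-0.83,-0.28,0,0,0,0,0.62,-0.84,-0.33,0,0,0,0]}}

```text
time_s: 6.55
ee_pos: [0.6415, 0.1831, 0.2418]
tcp_rot: [-0.707, 0.707, 0.02, -0.021]
ft_force: [-0.1, -0.5, -3.5]
opening: 0.0123
```

Run:
```python
from h import *
import cv2
s=bot.sense();print(s['time_s'],s['ee_pos'],s['ft_force'],s['opening'])
cv2.imwrite("pics/s3.png",bot.snapshot("scene")[160:410,250:550,::-1].repeat(2,0).repeat(2,1))
cv2.imwrite("pics/t3.png",bot.snapshot("top")[80:330,150:450,::-1].repeat(2,0).repeat(2,1))
```

```text
6.55 [0.64154864 0.18310256 0.24179243] [-0.05369288 -0.54916521 -3.48563271] 0.012289539111947103
```

View pics/s3.png

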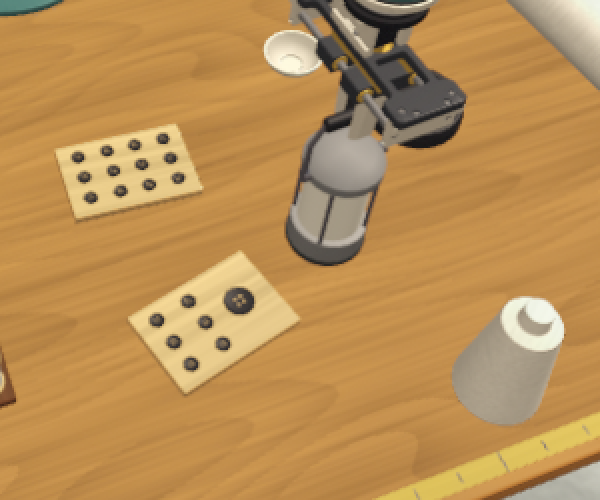

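View pics/t3.png

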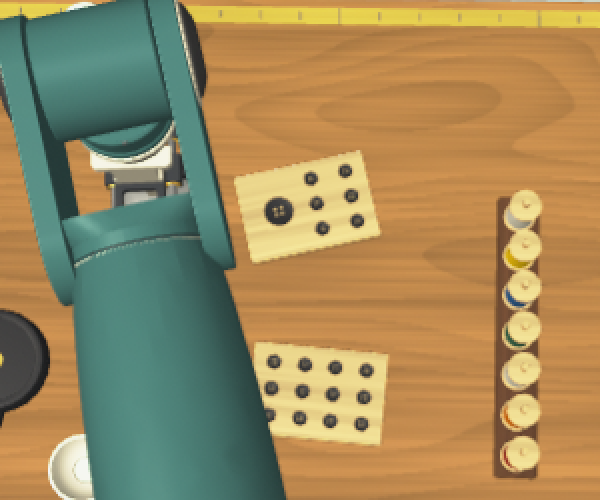

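Request:
{"name": "carry_out", "arguments": {"rows": [0,0,-0.1,0,0,0,0,0,0,-0.2,0,0,0,0,0,0,-0.29,0,0,0,0,0,0,-0.35,0,0,0,0,0,0,-0.38,0,0,0,0,0,0,-0.39,0,0,0,0,0,0,-0.39,0,0,0,0,0,0,-0.39,0,0,0,0]}}

```text
time_s: 7.45
ee_pos: [0.6413, 0.1838, 0.1964]
tcp_rot: [0.707, -0.707, -0.021, 0.02]
ft_force: [-0.4, -1.0, -4.5]
opening: 0.0128
```

Request:
{"name": "carry_out", "arguments": {"rows": [0,0,-0.008,0,0,0,0,0,0,-0.016,0,0,0,0,0,0,-0.02,0,0,0,0,0,0,-0.02,0,0,0,0]}}

```text
time_s: 7.85
ee_pos: [0.6411, 0.1838, 0.1933]
tcp_rot: [-0.707, 0.707, 0.02, -0.021]
ft_force: [0.4, -0.0, -4.1]
opening: 0.0126
```

Request:
{"name": "carry_out", "arguments": {"rows": [0,0,-0.006,0,0,0,0,0,0,-0.01,0,0,0,0,0,0,-0.01,0,0,0,0]}}

```text
time_s: 8.15
ee_pos: [0.6412, 0.1838, 0.1923]
tcp_rot: [0.707, -0.707, -0.021, 0.021]
ft_force: [1.6, 0.4, -4.7]
opening: 0.013
```

Request:
{"name": "carry_out", "arguments": {"rows": [0,0,-0.006,0,0,0,0,0,0,-0.01,0,0,0,0,0,0,-0.01,0,0,0,0]}}

```text
time_s: 8.45
ee_pos: [0.6414, 0.1838, 0.1922]
tcp_rot: [0.707, -0.707, -0.021, 0.02]
ft_force: [-2.5, -0.5, 4.8]
opening: 0.0126
```

Request:
{"name": "carry_out", "arguments": {"rows": [0,0,0,0,0,0,0.2,0,0,0,0,0,0,0.4,0,0,0,0,0,0,0.6,0,0,0,0,0,0,0.6,0,0,0,0,0,0,0.6,0,0,0,0,0,0,0.6,0,0,0,0,0,0,0.6,0,0,0,0,0,0,0.6]}}

```text
time_s: 9.25
ee_pos: [0.6412, 0.1838, 0.191]
tcp_rot: [-0.707, 0.707, 0.021, -0.021]
ft_force: [-0.2, 0.2, 0.1]
opening: 0.0559
```

Request:
{"name": "carry_out", "arguments": {"rows": [0,0,0.2,0,0,0,0.6,0,0,0.5,0,0,0,0.6,0,0,0.9,0,0,0,0.6,0,0,1,0,0,0,0.6,0,0,1,0,0,0,0.6]}}

```text
time_s: 9.75
ee_pos: [0.6417, 0.1839, 0.3136]
tcp_rot: [0.707, -0.707, -0.022, 0.019]
ft_force: [-0.1, 0.3, -1.3]
opening: 0.0558
```

Run:
```python
from h import *
import cv2
s=bot.sense();print(s['time_s'],s['ee_pos'],s['ft_force'],s['opening'],s['joint_positions'])
cp=bot.camera_params("wrist");im=bot.snapshot("wrist");cv2.imwrite("pics/w3.png",im[:,:,::-1])
np.save("w3.npy",cp,allow_pickle=True)
cv2.imwrite("pics/s4.png",bot.snapshot("scene")[160:410,250:550,::-1].repeat(2,0).repeat(2,1))
```

```text
9.75 [0.64165817 0.18390483 0.31359682] [-0.11609303  0.31225803 -1.31703558] 0.05583504160358192 [ 2.40922514e-01  8.83166945e-02  1.31931581e+00 -1.80679665e-05
  1.73007418e+00  1.82730693e-01]
```

View pics/s4.png

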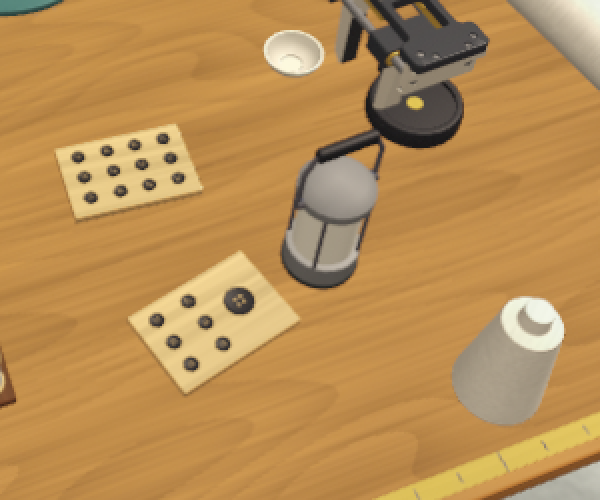

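View pics/w3.png

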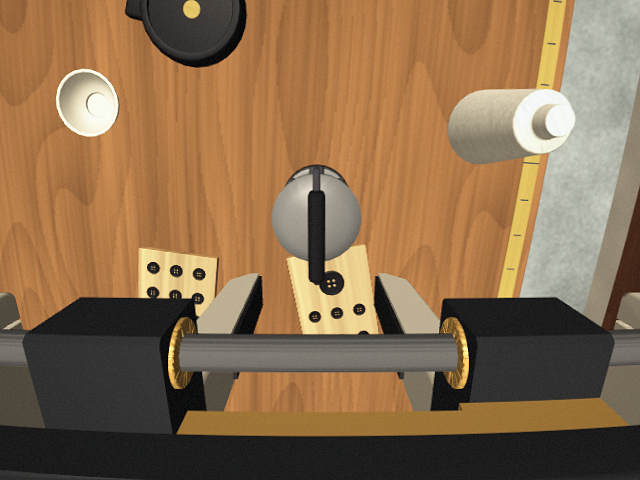

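Lantern is standing upright about 115 mm from the button (wrist view: button at (332,283), dock empty). On toward the magnifier.

Request:
{"name": "carry_out", "arguments": {"rows": [-0.18,-1,0,0,0,0,1,-0.18,-1,0,0,0,0,1,-0.18,-1,0,0,0,0,1,-0.18,-1,0,0,0,0,1]}}

```text
time_s: 10.25
ee_pos: [0.6189, 0.0613, 0.3091]
tcp_rot: [-0.707, 0.707, 0.019, -0.02]
ft_force: [-0.2, 0.8, 0.1]
opening: 0.0832
```

Run:
```python
from h import *
import cv2
s=bot.sense();print(s['time_s'],s['ee_pos'],s['qvel'])
cp=bot.camera_params("wrist");im=bot.snapshot("wrist");cv2.imwrite("pics/w4.png",im[:,:,::-1])
np.save("w4.npy",cp,allow_pickle=True)
c3=np.load("w3.npy",allow_pickle=True).item()
print(at(c3,(332,283),.018), proj(cp,[.6685,.072,.018]))
```

```text
10.25 [0.61886841 0.06125346 0.30909722] [ 0.04778483  0.02183156 -0.02320736  0.0149481  -0.00148301  0.04158073]
[0.66896019 0.07158014 0.018     ] [357.48367764 194.96079037]
```

View pics/w4.png

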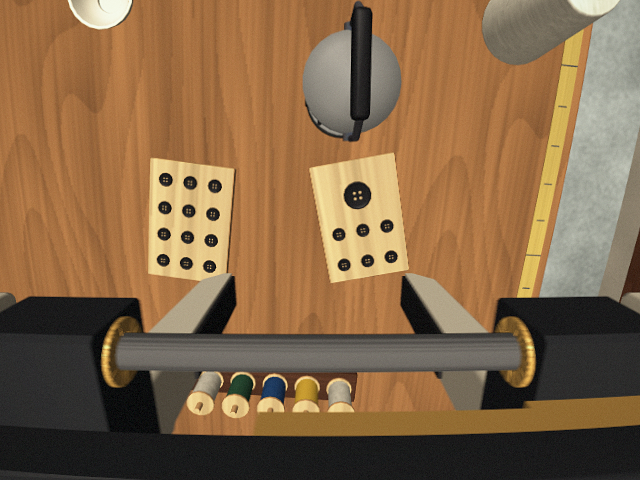

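Button at (357.5,195), so (0.6685, 0.072) is confirmed. Continue.

Request:
{"name": "carry_out", "arguments": {"rows": [-0.18,-1,0,0,0,-0.4,1,-0.18,-1,0,0,0,-0.4,1,-0.18,-1,0,0,0,-0.4,1,-0.18,-1,0,0,0,-0.4,1,-0.18,-1,0,0,0,-0.4,1]}}

```text
time_s: 10.8
ee_pos: [0.5981, -0.0558, 0.3097]
tcp_rot: [-0.678, 0.678, -0.201, 0.2]
ft_force: [1.0, 0.1, -0.3]
opening: 0.0927
```

Request:
{"name": "carry_out", "arguments": {"rows": [-0.18,-1,0,0,0,-0.4,1,-0.18,-1,0,0,0,-0.4,1,-0.18,-1,0,0,0,-0.4,1,-0.18,-1,0,0,0,-0.4,1,-0.18,-1,0,0,0,-0.4,1]}}

```text
time_s: 11.3
ee_pos: [0.5767, -0.1757, 0.3101]
tcp_rot: [-0.584, 0.584, -0.399, 0.398]
ft_force: [0.9, 1.1, -0.1]
opening: 0.093
```

Request:
{"name": "carry_out", "arguments": {"rows": [-0.18,-1,0,0,0,-0.4,1,-0.18,-1,0,0,0,-0.4,1,-0.18,-1,0,0,0,-0.4,1,-0.18,-1,0,0,0,-0.4,1,-0.18,-1,0,0,0,-0.4,1]}}

```text
time_s: 11.8
ee_pos: [0.5553, -0.2956, 0.3103]
tcp_rot: [0.433, -0.433, 0.56, -0.559]
ft_force: [-0.1, 0.1, -0.3]
opening: 0.0929
```

Request:
{"name": "carry_out", "arguments": {"rows": [-0.18,-1,0,0,0,-0.4,1,-0.18,-1,0,0,0,-0.4,1,-0.18,-1,0,0,0,-0.4,1,-0.18,-1,0,0,0,-0.4,1,-0.18,-1,0,0,0,-0.4,1,-0.18,-1,0,0,0,-0.4,1]}}

```text
time_s: 12.4
ee_pos: [0.5339, -0.415, 0.311]
tcp_rot: [0.241, -0.241, 0.665, -0.665]
ft_force: [-0.2, 0.1, 0.1]
opening: 0.0929
```

Run:
```python
from h import *
import cv2
s=bot.sense();print(s['time_s'],s['ee_pos'],s['tcp_rot'],s['joint_positions'])
cp=bot.camera_params("wrist");im=bot.snapshot("wrist");cv2.imwrite("pics/w5.png",im[:,:,::-1])
np.save("w5.npy",cp,allow_pickle=True)
print(proj(cp,[.579,-.478,.014]),proj(cp,[.4835,-.3646,.016]))
```

```text
12.4 [ 0.53388393 -0.41503592  0.31097214] [ 0.24072485 -0.24066656  0.66495701 -0.66480323] [-6.98600077e-01  1.09979863e-01  1.30027002e+00  1.82674651e-04
  1.73148966e+00  1.74834760e+00]
[322.97070868 138.68949065] [323.22236067 252.84904393]
```

View pics/w5.png

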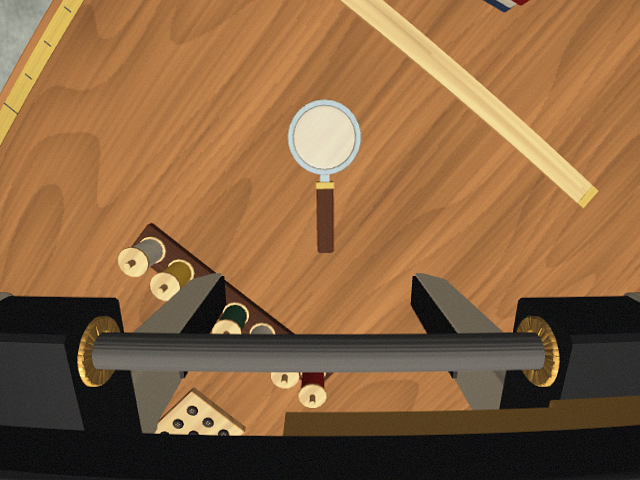

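Run:
```python
from h import *
import cv2
cp=np.load("w5.npy",allow_pickle=True).item()
im=cv2.imread("pics/w5.png")[90:265,270:380]; cv2.imwrite("pics/w5c.png",cv2.resize(im,None,fx=3.4,fy=3.4,interpolation=cv2.INTER_CUBIC))
hsv=cv2.cvtColor(im,cv2.COLOR_BGR2HSV)
m=((hsv[...,1]<70)&(hsv[...,2]>100)).astype(np.uint8)
n,l,st,c=cv2.connectedComponentsWithStats(m);i=1+np.argmax(st[1:,4]);print(st[i])
pts=np.argwhere(l==i)[:,::-1].astype(np.float32); pts=pts[pts[:,1]<80]
print("rim",cv2.minEnclosingCircle(pts))
L=at(cp,(324.5,136.5),.012);E=at(cp,(325.5,252),.016)
d=L-E;print(L,E,np.linalg.norm(d[:2]),np.degrees(np.arctan2(d[1],d[0])))
```

```text
[  18    9   73   83 4401]
rim ((53.88079833984375, 46.39759826660156), 37.41444396972656)
[ 0.57924153 -0.48131133  0.012     ] [ 0.48191716 -0.36746768  0.016     ] 0.1497745389012309 -49.4730329367717
```

View pics/w5c.png

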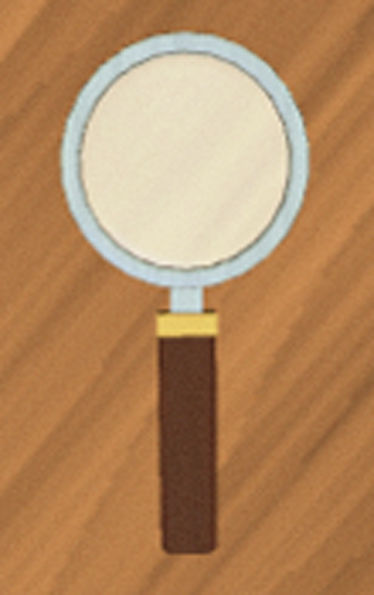

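Magnifier measured: lens (0.579,-0.481), heading −49.5°, length 149.8 mm (nominal 150). Descending to grip the handle 17 mm ahead of its origin, just behind the ferrule.

Request:
{"name": "carry_out", "arguments": {"rows": [-0.045,-0.058,-0.3,0,0,0.008,1,-0.045,-0.058,-0.7,0,0,0.008,1,-0.045,-0.058,-1,0,0,0.008,1,-0.045,-0.058,-1,0,0,0.008,1]}}

```text
time_s: 12.85
ee_pos: [0.5267, -0.4211, 0.1857]
tcp_rot: [0.243, -0.245, 0.666, -0.661]
ft_force: [0.1, 0.9, -0.8]
opening: 0.0929
```

Request:
{"name": "carry_out", "arguments": {"rows": [0,0,-0.4,0,0,0,1,0,0,-0.7,0,0,0,1,0,0,-0.9,0,0,0,1,0,0,-1,0,0,0,1,0,0,-1,0,0,0,1]}}

```text
time_s: 13.35
ee_pos: [0.5281, -0.4229, 0.0715]
tcp_rot: [0.243, -0.243, 0.664, -0.664]
ft_force: [0.3, 0.6, -0.6]
opening: 0.0932
```

Run:
```python
from h import *
import cv2
s=bot.sense();print(s['time_s'],s['ee_pos'],s['tcp_rot'],s['ft_force'])
cp=bot.camera_params("wrist");im=bot.snapshot("wrist");cv2.imwrite("pics/w6.png",im[:,:,::-1])
np.save("w6.npy",cp,allow_pickle=True)
e=s['ee_pos'];print(proj(cp,[.5792,-.4813,.013]),proj(cp,[e[0],e[1],.018]))
```

```text
13.35 [ 0.52814113 -0.42292907  0.07147551] [ 0.24287892 -0.24299955  0.66417082 -0.66395645] [ 0.25370854  0.6042943  -0.57111362]
[316.56355807 131.90656541] [318.76043217 256.97399974]
```

View pics/w6.png

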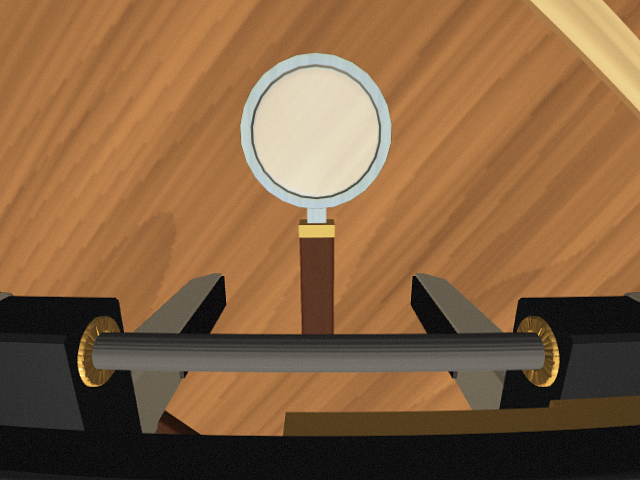

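Request:
{"name": "carry_out", "arguments": {"rows": [0,0,-0.2,0,0,0,1,0,0,-0.4,0,0,0,1,0,0,-0.52,0,0,0,1,0,0,-0.55,0,0,0,1,0,0,-0.55,0,0,0,1,0,0,-0.55,0,0,0,1]}}

```text
time_s: 14.0
ee_pos: [0.5284, -0.4237, 0.0067]
tcp_rot: [-0.243, 0.242, -0.664, 0.665]
ft_force: [0.2, 0.2, -0.4]
opening: 0.0935
```

Request:
{"name": "carry_out", "arguments": {"rows": [0,0.01,-0.015,0,0,0,1,0,0.01,-0.03,0,0,0,1,0,0.01,-0.03,0,0,0,1,0,0.01,-0.03,0,0,0,0,0,0.01,-0.03,0,0,0,0,0,0.01,-0.03,0,0,0,0,0,0.01,-0.03,0,0,0,0,0,0.01,-0.03,0,0,0,0]}}

```text
time_s: 14.8
ee_pos: [0.5278, -0.422, 0.0015]
tcp_rot: [-0.242, 0.242, -0.664, 0.664]
ft_force: [0.4, 1.0, 1.1]
opening: 0.0573
```

Request:
{"name": "carry_out", "arguments": {"rows": [0,0,0,0,0,0,0,0,0,0,0,0,0,0,0,0,0,0,0,0,0,0,0,0,0,0,0,0,0,0,0,0,0,0,0,0,0,0,0,0,0,0,0,0,0,0,0,0,0]}}

```text
time_s: 15.5
ee_pos: [0.5278, -0.422, 0.0015]
tcp_rot: [-0.242, 0.242, -0.664, 0.664]
ft_force: [1.1, 0.7, -0.7]
opening: 0.0218
```

Gripped at 21.8 mm (handle 22). Lift gently.

Request:
{"name": "carry_out", "arguments": {"rows": [0,0,0,0,0,0,0,0,0,0,0,0,0,0,0,0,0.06,0,0,0,0,0,0,0.16,0,0,0,0,0,0,0.3,0,0,0,0,0,0,0.45,0,0,0,0,0,0,0.58,0,0,0,0,0,0,0.65,0,0,0,0]}}

```text
time_s: 16.3
ee_pos: [0.5283, -0.4224, 0.0823]
tcp_rot: [-0.243, 0.242, -0.663, 0.665]
ft_force: [-0.8, 0.5, -1.6]
opening: 0.0219
```

Run:
```python
from h import *
import cv2
s=bot.sense();print(s['time_s'],s['ee_pos'],s['ft_force'],s['wrist_torque'],s['opening'])
cp=bot.camera_params("wrist");im=bot.snapshot("wrist");cv2.imwrite("pics/w7.png",im[:,:,::-1])
np.save("w7.npy",cp,allow_pickle=True)
dz=s['ee_pos'][2]-.0015
print(proj(cp,[.579,-.4813,.013+dz]))
cv2.imwrite("pics/s7.png",bot.snapshot("scene")[180:430,50:350,::-1].repeat(2,0).repeat(2,1))
```

```text
16.3 [ 0.52831895 -0.42244078  0.0823179 ] [-0.79057831  0.50738158 -1.6169461 ] [ 0.08784929  0.0921001  -0.04603661] 0.02191460407320148
[316.87498706 125.73201483]
```

View pics/w7.png

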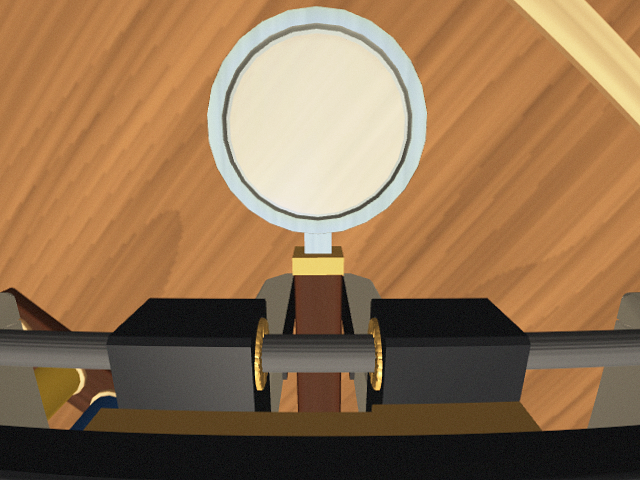

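View pics/s7.png

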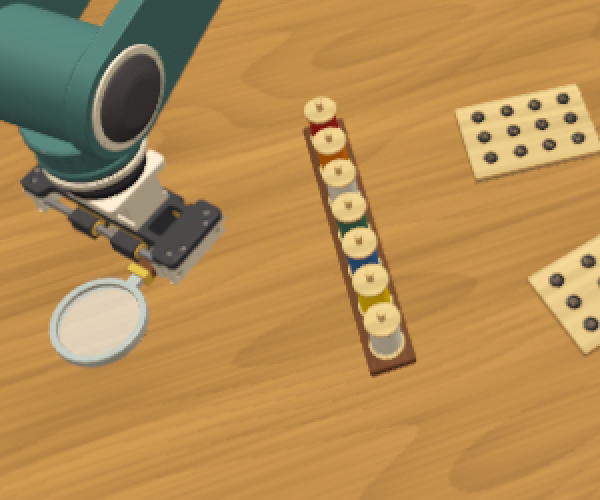

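```bash
cat >> h.py <<'E'
def rimbox(cp,tcp,heading,tilt,arm=.0785,dz0=.0015):
    # tilt>0: lens droops; returns outline bbox of rim
    h=np.array([np.cos(heading),np.sin(heading),0]);s=np.array([-h[1],h[0],0]);z=np.array([0,0,1.])
    hd=h*np.cos(tilt)-z*np.sin(tilt); zz=z*np.cos(tilt)+h*np.sin(tilt)
    piv=np.array(tcp)+np.array([0,0,.0105])
    P=[]
    for zb in (0,.014):
        for a in np.linspace(0,2*np.pi,181):
            P.append(proj(cp,piv+hd*(arm+.046*np.cos(a))+s*.046*np.sin(a)+zz*(zb-.012)))
    P=np.array(P); return P.min(0).round(1),P.max(0).round(1)
E
python3 - <<'E'
from h import *
cp=np.load("w7.npy",allow_pickle=True).item()
c6=np.load("w6.npy",allow_pickle=True).item()
for cpp,e in((cp,(.5283,-.4224,.0823)),(c6,(.5283,-.4223,.0015))):
  for t in(-4,-2,0,2,4): print(t,*rimbox(cpp,e,np.radians(-49.5),np.radians(t)))
E
```

```text
-4 [202.2  -5.9] [432.9 233.8]
-2 [204.4  -2.1] [430.8 232.9]
0 [206.5   1.9] [428.7 232.1]
2 [208.5   6. ] [426.7 231.4]
4 [210.5  10.3] [424.8 230.7]
-4 [238.8  45.5] [395.5 207.4]
-2 [239.8  47. ] [394.5 206.9]
0 [240.8  48.7] [393.6 206.4]
2 [241.8  50.6] [392.7 206.1]
4 [242.7  52.7] [391.7 205.8]
```

Rim centred at (317,120.5) and its size is consistent with a tilt under about 1°. Scene view shows it held clear. Raise, then carry over the rack while turning.

Request:
{"name": "carry_out", "arguments": {"rows": [0,0,0.06,0,0,0,0,0,0,0.2,0,0,0,0,0,0,0.38,0,0,0,0,0,0,0.56,0,0,0,0,0,0,0.72,0,0,0,0,0,0,0.82,0,0,0,0,0,0,0.85,0,0,0,0]}}

```text
time_s: 17.1
ee_pos: [0.5281, -0.4222, 0.1833]
tcp_rot: [-0.242, 0.242, -0.664, 0.665]
ft_force: [0.1, -0.6, -1.5]
opening: 0.022
```

Request:
{"name": "carry_out", "arguments": {"rows": [0.02,0.04,0,0,0,0.02,0,0.05,0.11,0,0,0,0.06,0,0.09,0.2,0,0,0,0.11,0,0.13,0.29,0,0,0,0.16,0,0.17,0.39,0,0,0,0.22,0,0.21,0.48,0,0,0,0.28,0,0.25,0.58,0,0,0,0.33,0,0.29,0.67,0,0,0,0.38,0]}}

```text
time_s: 17.9
ee_pos: [0.5625, -0.3405, 0.18]
tcp_rot: [0.428, -0.428, 0.563, -0.562]
ft_force: [0.7, 0.5, -1.4]
opening: 0.0214
```

Request:
{"name": "carry_out", "arguments": {"rows": [0.04,0.08,0,0,0,0.05,0,0.08,0.17,0,0,0,0.1,0,0.11,0.25,0,0,0,0.15,0,0.15,0.34,0,0,0,0.2,0,0.18,0.42,0,0,0,0.25,0,0.22,0.5,0,0,0,0.3,0,0.25,0.59,0,0,0,0.35,0,0.29,0.67,0,0,0,0.4,0]}}

```text
time_s: 18.7
ee_pos: [0.5972, -0.2602, 0.18]
tcp_rot: [-0.581, 0.581, -0.404, 0.402]
ft_force: [-0.2, -0.1, -1.2]
opening: 0.0215
```

Request:
{"name": "carry_out", "arguments": {"rows": [0.04,0.08,0,0,0,0.05,0,0.08,0.17,0,0,0,0.1,0,0.11,0.25,0,0,0,0.15,0,0.15,0.34,0,0,0,0.2,0,0.18,0.42,0,0,0,0.25,0,0.22,0.5,0,0,0,0.3,0,0.25,0.59,0,0,0,0.35,0,0.29,0.67,0,0,0,0.4,0]}}

```text
time_s: 19.5
ee_pos: [0.6319, -0.1798, 0.18]
tcp_rot: [0.677, -0.677, 0.204, -0.203]
ft_force: [0.1, 0.3, -1.9]
opening: 0.0218
```

Request:
{"name": "carry_out", "arguments": {"rows": [0.04,0.08,0,0,0,0.05,0,0.08,0.17,0,0,0,0.1,0,0.12,0.26,0,0,0,0.16,0,0.16,0.36,0,0,0,0.21,0,0.2,0.46,0,0,0,0.26,0,0.24,0.55,0,0,0,0.31,0,0.28,0.62,0,0,0,0.35,0,0.3,0.67,0,0,0,0.37,0]}}

```text
time_s: 20.3
ee_pos: [0.6681, -0.0994, 0.1801]
tcp_rot: [0.707, -0.707, 0.002, -0.001]
ft_force: [0.5, 0.6, -1.9]
opening: 0.0219
```

Run:
```python
from h import *
import cv2
s=bot.sense();print(s['time_s'],s['ee_pos'],s['tcp_rot'],s['joint_positions'],s['ft_force'],s['opening'])
from scipy.spatial.transform import Rotation as R
r=R.from_quat(np.roll(s['tcp_rot'],-1)).as_matrix();print("yaw",np.degrees(np.arctan2(r[1,0],r[0,0])))
cp=bot.camera_params("wrist");im=bot.snapshot("wrist");cv2.imwrite("pics/w8.png",im[:,:,::-1])
np.save("w8.npy",cp,allow_pickle=True)
cv2.imwrite("pics/s8.png",bot.snapshot("scene")[160:410,150:450,::-1].repeat(2,0).repeat(2,1))
print(proj(cp,[.6685,.072,.018]))
```

```text
20.3 [ 0.66806767 -0.09939151  0.1800939 ] [ 0.70724797 -0.70696239  0.00197479 -0.00076125] [-1.85492094e-01  1.30386222e-01  1.48821246e+00  8.39212435e-05
  1.52475507e+00 -1.81626679e-01] [ 0.50497318  0.6359008  -1.94075818] 0.021897831002621423
yaw -0.22167774445475646
[317.66507067  21.47887523]
```

View pics/w8.png

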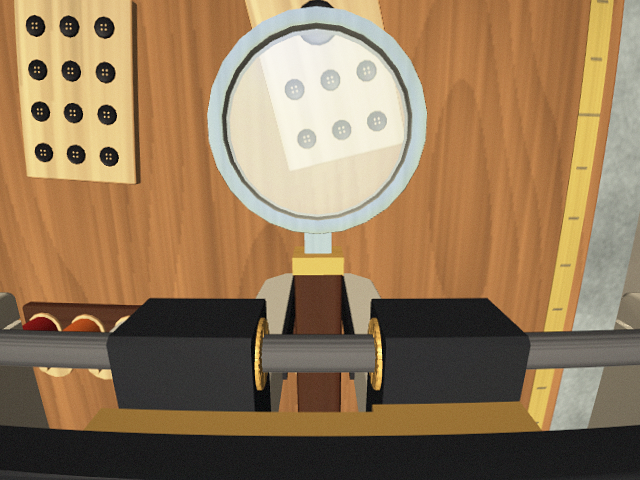

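View pics/s8.png

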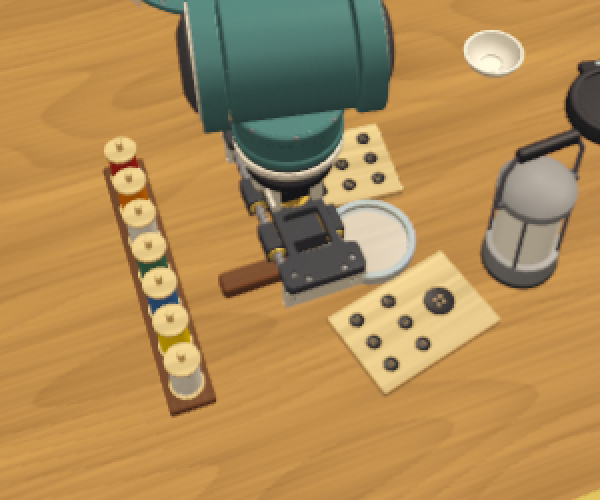

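Request:
{"name": "carry_out", "arguments": {"rows": [0,0.06,0,0,0,0,0,0,0.2,0,0,0,0,0,0,0.36,-0.1,0,0,0,0,0,0.44,-0.28,0,0,0,0,0,0.48,-0.48,0,0,0,0,0,0.52,-0.66,0,0,0,0,0,0.57,-0.77,0,0,0,0,0,0.6,-0.8,0,0,0,0]}}

```text
time_s: 21.2
ee_pos: [0.6673, -0.0269, 0.0834]
tcp_rot: [0.707, -0.707, 0.003, -0.002]
ft_force: [0.4, 0.1, -0.2]
opening: 0.0219
```

Request:
{"name": "carry_out", "arguments": {"rows": [0,0.04,0,0,0,0,0,0,0.09,0,0,0,0,0,0,0.13,0,0,0,0,0,0,0.16,0,0,0,0,0,0,0.17,0,0,0,0,0,0,0.17,0,0,0,0,0]}}

```text
time_s: 21.8
ee_pos: [0.6682, -0.0079, 0.0857]
tcp_rot: [-0.707, 0.707, -0.003, 0.003]
ft_force: [0.4, -0.5, -1.1]
opening: 0.0215
```

Run:
```python
from h import *
import cv2
s=bot.sense();print(s['time_s'],s['ee_pos'],s['ft_force'],s['opening'])
cp=bot.camera_params("wrist");im=bot.snapshot("wrist");cv2.imwrite("pics/w9.png",im[:,:,::-1])
np.save("w9.npy",cp,allow_pickle=True)
cv2.imwrite("pics/s9.png",bot.snapshot("scene")[210:410,270:510,::-1].repeat(3,0).repeat(3,1))
print(proj(cp,[.6685,.072,.018]))
print(rimbox(cp,s['ee_pos'],np.radians(90),0))
```

```text
21.8 [ 0.66824647 -0.00788472  0.08567665] [ 0.44213121 -0.46144902 -1.0744006 ] 0.021538213645096706
[316.97345977 129.6038488 ]
(array([204.8,   3.3]), array([427.2, 233.5]))
```

View pics/w9.png

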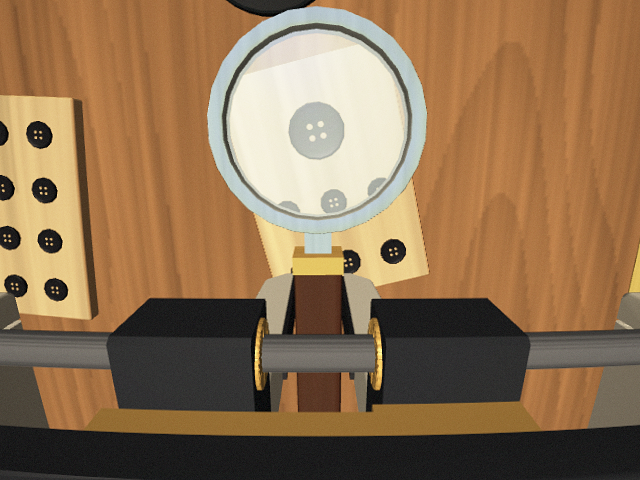

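View pics/s9.png

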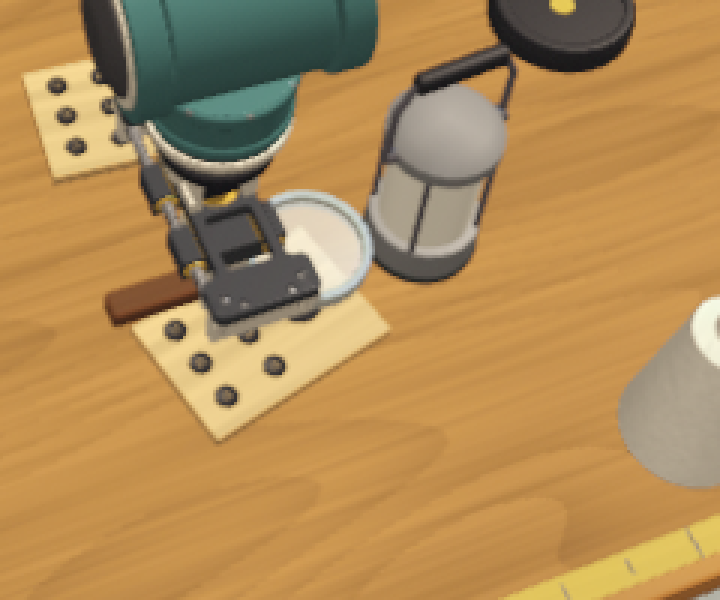

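Request:
{"name": "carry_out", "arguments": {"rows": [0,0.013,-0.06,0,0,0,0,0,0.013,-0.15,0,0,0,0,0,0.013,-0.24,0,0,0,0,0,0.013,-0.31,0,0,0,0,0,0.013,-0.36,0,0,0,0,0,0.013,-0.38,0,0,0,0,0,0.013,-0.38,0,0,0,0,0,0.013,-0.38,0,0,0,0]}}

```text
time_s: 22.7
ee_pos: [0.6684, -0.0064, 0.0402]
tcp_rot: [-0.707, 0.707, -0.003, 0.003]
ft_force: [-0.2, -0.2, -0.5]
opening: 0.0218
```

Run:
```python
from h import *
import cv2
s=bot.sense();print(s['time_s'],s['ee_pos'],s['tcp_rot'],s['ft_force'],s['wrist_torque'],s['opening'])
cp=bot.camera_params("wrist");im=bot.snapshot("wrist");cv2.imwrite("pics/w10.png",im[:,:,::-1])
np.save("w10.npy",cp,allow_pickle=True)
cv2.imwrite("pics/s10.png",cv2.resize(bot.snapshot("scene")[230:350,300:460,::-1],None,fx=5,fy=5,interpolation=cv2.INTER_CUBIC))
cv2.imwrite("pics/t10.png",bot.snapshot("top")[80:330,150:450,::-1].repeat(2,0).repeat(2,1))
e=s['ee_pos']
print("but",proj(cp,[.6685,.072,.018]),"lens centre if level",proj(cp,[e[0],e[1]+.0783,e[2]-.0015]))
for t in(-3,0,3): print(rimbox(cp,e,np.radians(90),np.radians(t)))
```

```text
22.7 [ 0.66838672 -0.00642     0.04023142] [-0.70710014  0.70710258 -0.00258576  0.00294035] [-0.24431341 -0.21284089 -0.47793422] [-0.10084115  0.09208147 -0.0519963 ] 0.021760881525152393
but [316.48760433 128.9157549 ] lens centre if level [316.0883724  127.24075775]
(array([201.5,  -2.6]), array([430.2, 234.7]))
(array([204.7,   3.2]), array([427.1, 233.5]))
(array([207.8,   9.4]), array([424.2, 232.4]))
```

View pics/w10.png

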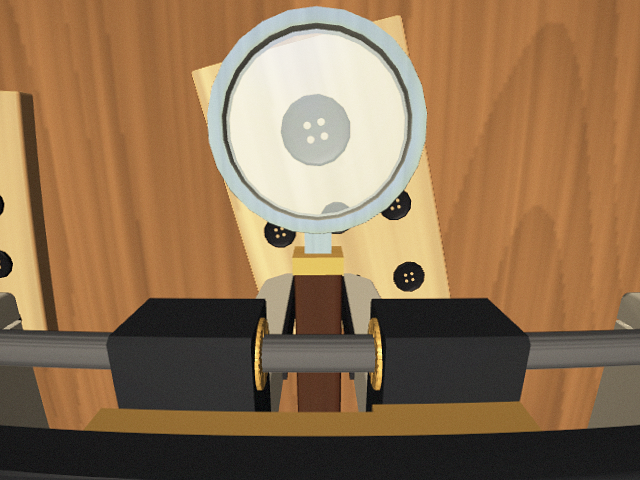

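View pics/s10.png

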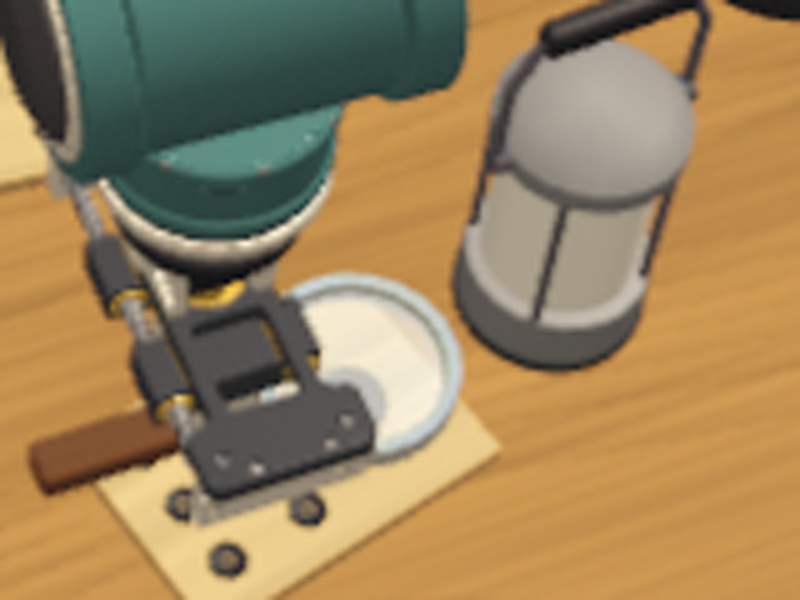

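View pics/t10.png

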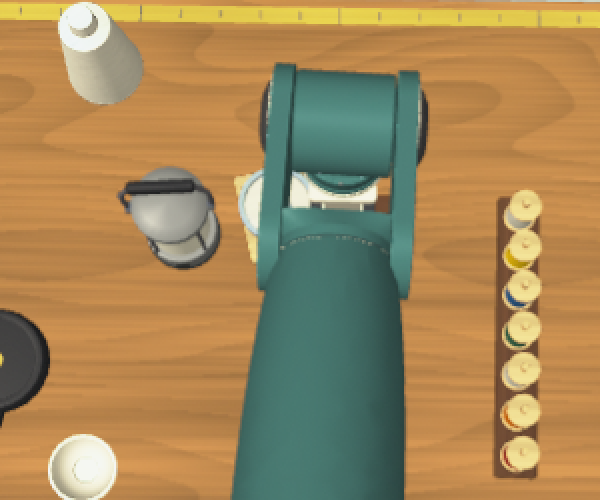

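Button at (315.5,129.5) nearly concentric with the lens (centre about 1 mm to the right in the wrist view). One small trim of −1 mm in x, settle, then a last check.

Request:
{"name": "carry_out", "arguments": {"rows": [-0.008,0.003,-0.004,0,0,0,0,-0.008,0.003,-0.004,0,0,0,0,-0.008,0.003,-0.004,0,0,0,0,-0.008,0.003,-0.004,0,0,0,0,-0.008,0.003,-0.004,0,0,0,0,-0.008,0.003,-0.004,0,0,0,0,-0.008,0.003,-0.004,0,0,0,0,-0.008,0.003,-0.004,0,0,0,0]}}

```text
time_s: 23.65
ee_pos: [0.6672, -0.0061, 0.0393]
tcp_rot: [0.707, -0.707, 0.003, -0.003]
ft_force: [-0.3, -0.3, -1.4]
opening: 0.0214
```

Run:
```python
from h import *
import cv2
s=bot.sense();print(s['time_s'],s['ee_pos'],s['ft_force'],s['opening'],abs(s['qvel']).max())
cp=bot.camera_params("wrist");im=bot.snapshot("wrist")[:,:,::-1]
cv2.imwrite("pics/w11.png",cv2.resize(im[0:250,190:450],None,fx=2.4,fy=2.4,interpolation=cv2.INTER_CUBIC))
```

```text
23.65 [ 0.6672041  -0.00605753  0.03933097] [-0.26231069 -0.33401906 -1.43878787] 0.021438127050470948 0.0024259814358351373
```

View pics/w11.png

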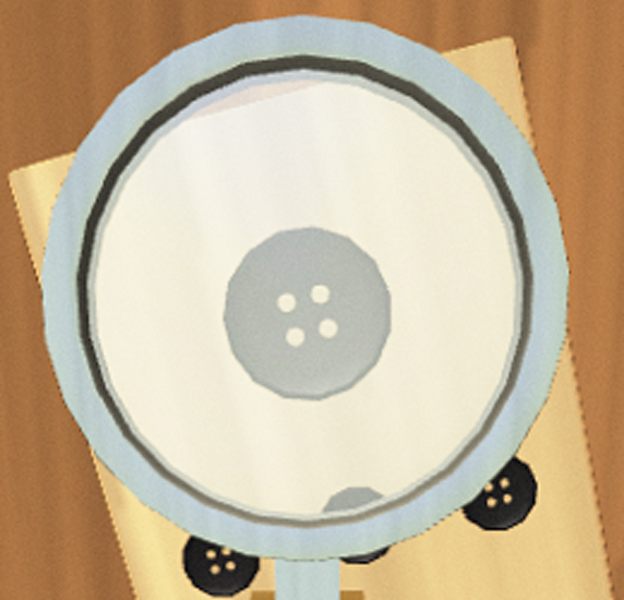

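```bash
python3 -c "
from station import bot
print(bot.finish_job())"
```

```text
the job is handed in; nothing more can be done
None
```

The job is handed in at about 24 s of the 64 s allowed. The lantern is standing beside the sample board and the glass is being held over the big button.

- **Lantern:** I lifted it off the dock by its handle and set it down at about (0.641, 0.184). Its centre is about 115 mm from the big button, with roughly 25 mm clear of the board edge by calculation. The later pictures show it upright, with the arm well away from it.
- **Magnifying glass:** I gripped the handle just behind the ferrule and carried it about 10 cm above the rack's tops. The spools, the boards and the pin dish look unmoved in the pictures.
- **Last check:**
  - The wrist image shows the button concentric with the rim to about 1 mm.
  - The rim underside is about 20 mm above the button by calculation, and the tilt is within about 1°.
  - The arm was still, the grip opening was 21.4 mm on the 22 mm handle, and the force reading showed only the glass's weight.

**Disagreements:** The fixed cameras differed from each other by about 6 mm in x. I relied on the wrist camera, whose button position lay between theirs and matched again in later views. The fitted rim outline differs from the picture by a few pixels even when the glass lay flat, so the tilt is only known to about 1°.

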